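Drip tray under the filter draining rack

TASK

An oil filter is draining on the low bar rack with nothing below it: slide the shallow drip tray in under the rack, between its legs, straight and without striking the rack or its underside, until the tray's rim on the grip side is flush with the rack's front edge (the one facing the robot). Take the shallow tray, not the deep pan of the same make; leave the deep pan where it is and do not disturb the filter on the rack.

Things in the scene. Friction and masses are not known exactly. Their poses are not given: they have to be found in the camera images.
- tray_grip (a point): Shallow dark grey drip tray, loose, 0.3 kg (sizes in mm): body 120 (x) x 130 (y) x 32 high. This point: centre of the upright grip outside its near end, 42 above the bench; x runs from the grip to the tray, z up. Grip: fin 40 long (x), 16 thick (y), z 14 to 62, on a tongue 34 wide with its top 14 above the bench. Tray body spans 60 to 180 from this point in +x. Slides when led by the grip.
- pan_grip (a point): The wrong one, must stay: deep pan, 110 mm high, too tall for the rack, 0.6 kg, loose; else same dark grey plastic, outline and grip as the tray. Point and axes as for the tray (grip centre, 42 above the bench; body 60 to 180 in +x). Tray and pan stand one to the robot's left, one to its right, either way round.
- rack_front (a point): Fixed draining rack: deck of steel bars 130 x 210 mm (x, y), underside 85 and top 95 above the bench, on four 12 mm corner legs, 184 mm clear between them. This point: middle of the deck's front edge (facing the robot), at underside height; x points in under the deck, z up. With the tray home its grip point is at x = -60, y near 0 here.
- filter_mid (a point): Oil filter, white can with a blue band, 76 mm across and 94 mm high, 0.45 kg, standing loose on the rack's deck. This point is its centre at half height; z is its upright axis.
There are look-alikes about, which are no part of the job. What is shaped like the part that bears rack_front but blue is not meant.

How it is judged (in metres and radians):
At the end, for the whole second after the job is handed in: Shallow tray flat and at rest under the rack: grip-side rim within 20 mm of flush with the front edge, grip within 30 mm of that edge's middle sideways, square within 10 degrees; pan and filter within 30 mm of where they were, filter upright (within 11 degrees) on the rack (x of tray_grip in the frame of rack_front between -0.08 and -0.04 m and y of tray_grip in the frame of rack_front between -0.03 and 0.03 m and angle between the x axis of tray_grip and the x axis of rack_front, either way round below 0.175 rad and height (world z) of tray_grip below 0.047 m and angle between tray_grip's own z axis and vertical below 0.06 rad and linear speed of tray below 0.01 m/s and distance of each of pan_grip, filter_mid from where it was at the start of the episode below 0.03 m and angle between filter_mid's own z axis and vertical below 0.2 rad); the robot touches nothing.
It fails at once if the tray strikes the rack (more than 3 N) (contact force between tray and rack above 3 N).
It fails at once if the deep pan is moved by more than 30 mm (distance of pan_grip from where it was at the start of the episode above 0.03 m).
It fails at once if the filter is shifted by more than 30 mm (distance of filter_mid from where it was at the start of the episode above 0.03 m).
It fails at once if the filter is tipped by more than 11 degrees (angle between filter_mid's own z axis and vertical above 0.2 rad).
It also fails if it takes over 48 s, if anything falls off the work surface, if the arm or the gripper's body presses on something with over 40 N, if the wrist force passes 120 N, or if a joint passes its speed limit or range.

ROBOT

A 6-joint arm with a two-finger parallel gripper is mounted at the origin on the work surface. World frame = base frame: x ahead of the robot, y to its left, z up, the work surface at z = 0. Lengths are in m, angles in degrees, forces in N, time in s.
With the tool pointing down it reaches from about 0.4 to 0.825 m from the base axis. Payload 7 kg.
Tool frame: the origin (TCP) lies at the very end of the fingers, on their centre line; the grasp point (between the pads) lies 19 mm behind it; x points along the fingers, y is the direction in which the jaws open and shut, and the axes are right-handed (so a half turn about x gives the same grasp; the last joint's range is limited). The gripper opens to 85 mm and grips with 20 to 120 N. Pads are 22 mm wide; open, the fingers measure 114 mm over their backs; the gripper's body (76 mm by 85 mm) begins 54 mm behind the grasp point. The pads swing forward as they close: fully open they stand 13 mm farther back than shut.
Start: joints at [-60.441, 20.546, 0.682, 0, -70.136, -16.507], TCP at [0.152, -0.658, 0.231] pointing down, gripper open.
Joint ranges: [-176.03, 176.03], [-82.01, 121.73], [-58.28, 71.71], [-173.87, 95.51], [-174.79, -0.11], [-173.66, 173.66]. Speed limits (degrees/s): [136.94, 136.94, 172.46, 180, 180, 180].

INTERFACE

Orientations are given as [roll, pitch, yaw] about the fixed x, y, z axes, in that order (R = Rz(yaw) Ry(pitch) Rx(roll)).
In Python, from station import arm, imaging gives the robot as it stands. Calls block until the motion is done:
- arm.movep(position, orientation): joint-space move of the TCP to a pose.
- arm.move_l(position, frame=None, max_speed=0.15, max_force=None): straight line of the TCP; frame=None keeps the orientation; max_speed is the mean speed in m/s. With max_force (N) it stops when the force on the tool has changed by that much, and returns True; else False.
- arm.move_joints(angles): joint-space move.
- arm.release() and arm.close_gripper(): open the fingers fully, or close them until they stop; the grip force is fixed at half the most.
- arm.wait(seconds).
- arm.inverse_kinematics(position, orientation): joint angles nearest the present ones, or None.
- imaging.camera(name): name is "scene" or "top"; returns the picture (384x512x3 uint8, blue, green, red); there is no depth.
- imaging.calibration(name): a dict with "fov_y" (degrees; the focal length in pixels is half the picture's height over the tangent of half this angle, whatever the lens; pixels are square), "cx", "cy" (the principal point, pixels), "xyz" and "rotation" of the camera in the world. Camera axes: x right, y down, z forward; pixel columns grow to the right and rows downward; lengths in m; the calibration is good to about 2 mm. A picture is of the moment at which its call begins. calibration takes no time and is no camera call.
A pose or a line that the arm cannot do raises arm.Unreachable and nothing moves.
- arm.hand_in(): hands the job in, once; it reports no verdict.
Readings, each from a call of its own:
- arm.read_clock(): time.
- arm.read_joints(): joint angles.
- arm.read_qd(): joint speeds.
- arm.read_effort(): joint torques, N m.
- arm.read_tcp_pos(): TCP position.
- arm.read_tcp_rot(): TCP orientation.
- arm.read_force(): force on the tool from outside, world axes, zero at the start.
- arm.read_ft_torque(): the same for the moment, N m.
- arm.read_gripper_width(): finger opening in m.
Only numpy, scipy, OpenCV 4.12 (cv2) and the standard library are available. Lean on these libraries where they do the work, as an engineer would, in place of code of your own. Each camera call takes 0.05 s, during which the arm holds its last target.

## Working session

There is one attempt and no reset: what is moved stays moved. The work goes in short steps, each a Python script; the robot and the scene stay as the last script left them, time stands still between calls to the robot, and variables do not carry over. Pictures are saved under pics/ and viewed, and the job is handed in when it is done.

```bash
mkdir -p pics; python3 - <<'E'
from station import arm, imaging
import cv2
for n in("scene","top"):
    cv2.imwrite(f"pics/{n}0.png",imaging.camera(n)); print(n,imaging.calibration(n))
print(arm.read_clock(),arm.read_tcp_rot())
E
```

```text
scene {'fov_y': 47.72941123970058, 'cx': 256.9371488586301, 'cy': 195.85152657631699, 'xyz': array([1.11674553, 0.394365  , 1.03531318]), 'rotation': array([-141.63422565,    0.87403473,  121.02495503])}
top {'fov_y': 54.636573993703195, 'cx': 256.8678046011393, 'cy': 188.82750824859124, 'xyz': array([0.42023982, 0.02406742, 1.14242434]), 'rotation': array([-176.04130556,   -0.26040379,  -90.93991687])}
0.1 [ 94.74927637  89.91720284 107.79586854]
```

View pics/scene0.png

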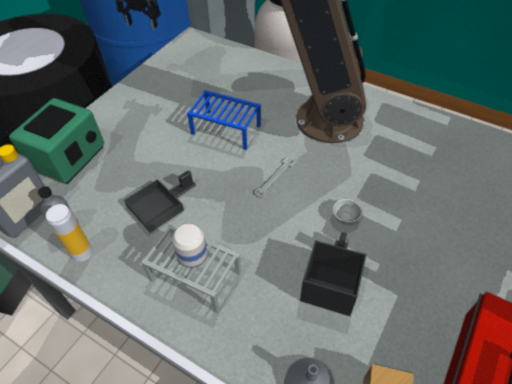

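View pics/top0.png

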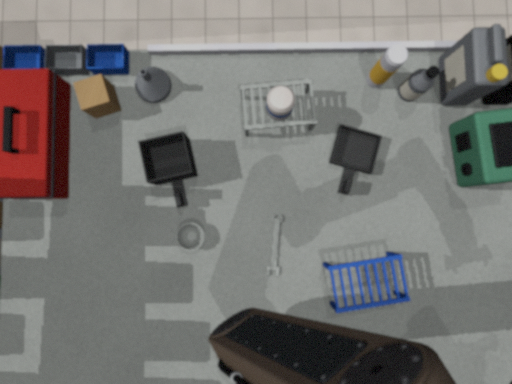

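```bash
cat > h.py <<'E'
from station import arm, imaging
import numpy as np, cv2
from scipy.spatial.transform import Rotation as Ro
def cam(n):
    c=imaging.calibration(n); R=Ro.from_euler('xyz',c['rotation'],degrees=True).as_matrix()
    f=192/np.tan(np.radians(c['fov_y']/2)); return f,c['cx'],c['cy'],np.array(c['xyz']),R
def proj(n,P):
    f,cx,cy,t,R=cam(n); q=(np.atleast_2d(P)-t)@R; return np.c_[cx+f*q[:,0]/q[:,2],cy+f*q[:,1]/q[:,2]]
def back(n,uv,z):
    f,cx,cy,t,R=cam(n); uv=np.atleast_2d(uv); d=np.c_[(uv[:,0]-cx)/f,(uv[:,1]-cy)/f,np.ones(len(uv))]@R.T
    return t+d*((z-t[2])/d[:,2])[:,None]
E
python3 - <<'E'
from h import *
P=[[0,0,0],arm.read_tcp_pos(),[.5,0,0],[.5,-.2,0]]
for n in("scene","top"): print(n,proj(n,P).round(1))
for n in("scene","top"):
    im=cv2.imread(f"pics/{n}0.png")
    a,b=((0,512),(0,384))
    crop=im[90:330,100:380] if n=="scene" else im[60:260,120:420]
    cv2.imwrite(f"pics/{n}0c.png",cv2.resize(crop,None,fx=2.5,fy=2.5,interpolation=cv2.INTER_CUBIC))
# tentative
print("tray top grip",back("top",[[346,182]],.06)); print("tray scene grip",back("scene",[[184,180]],.06))
print("rack",back("top",[[245,133],[316,123]],.095),back("scene",[[216,298],[239,262]],.095))
E
```

```text
scene [[328.9 119.4]
 [142.5  29.4]
 [255.5 219.5]
 [199.7 192.5]]
top [[265.5 355.4]
 [539.8 321.4]
 [262.6 188.5]
 [327.4 187.4]]
tray top grip [[ 0.5108823  -0.24317721  0.06      ]]
tray scene grip [[ 0.52052042 -0.2337236   0.06      ]]
rack [[ 0.65286935  0.04936455  0.095     ]
 [ 0.6787265  -0.15418527  0.095     ]] [[0.79491953 0.07258742 0.095     ]
 [0.68696491 0.06746884 0.095     ]]
```

```bash
ls pics
```

```text
scene0.png
scene0c.png
top0.png
top0c.png
```

View pics/scene0c.png

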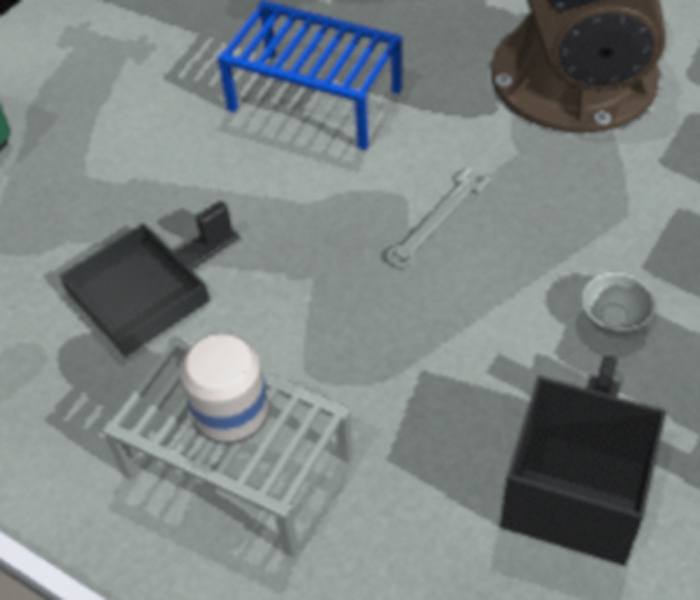

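View pics/top0c.png

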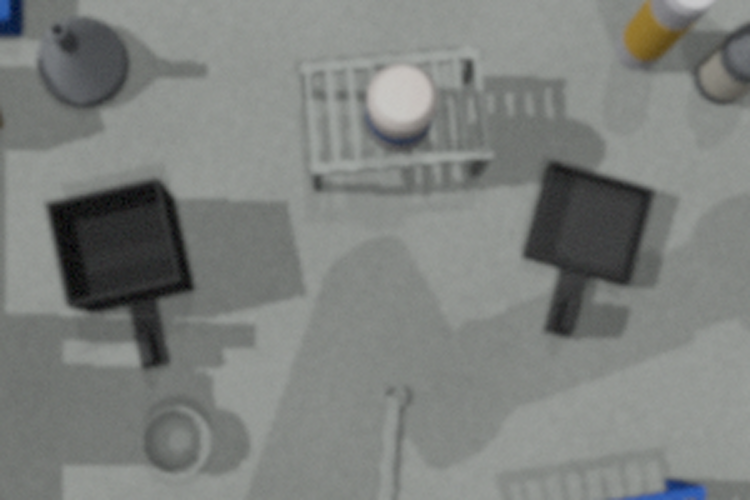

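```bash
python3 - <<'E'
import cv2,numpy as np
def c(n,o,x0,y0,w,h,s):
    im=cv2.imread(f"pics/{n}0.png")[y0:y0+h,x0:x0+w]
    im=cv2.convertScaleAbs(cv2.resize(im,None,fx=s,fy=s,interpolation=cv2.INTER_CUBIC),alpha=1.4)
    for i in range(0,w,10): cv2.putText(im,str(x0+i),(i*s,8),0,.3,(0,255,255)); cv2.line(im,(i*s,10),(i*s,16),(0,255,255))
    for i in range(0,h,10): cv2.putText(im,str(y0+i),(0,i*s+4),0,.3,(0,255,255))
    return im
a=c("scene",0,120,165,80,75,8); b=c("scene",0,138,220,110,95,7)
d=c("top",0,322,115,70,85,7); e=c("top",0,232,70,95,70,8)
for k,i in zip("abde",(a,b,d,e)): cv2.imwrite(f"pics/z{k}.png",i)
E
```

```text
(no output)
```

View pics/za.png

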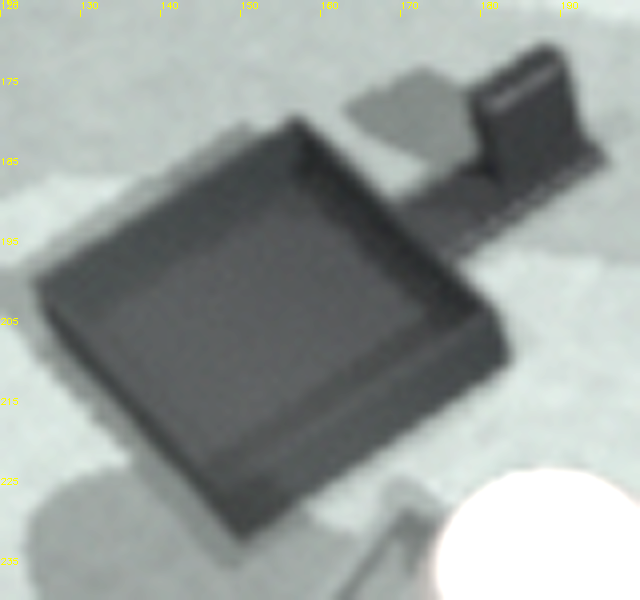

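View pics/zb.png

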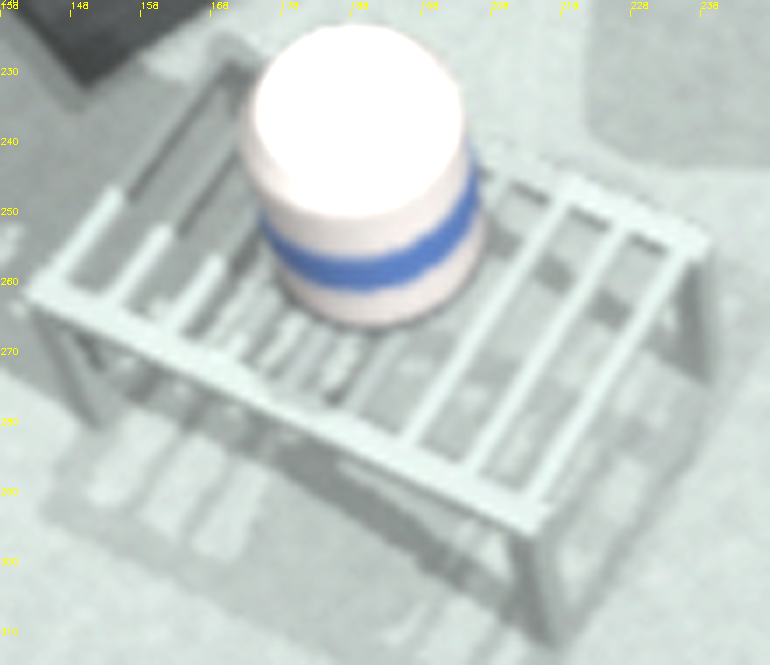

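View pics/zd.png

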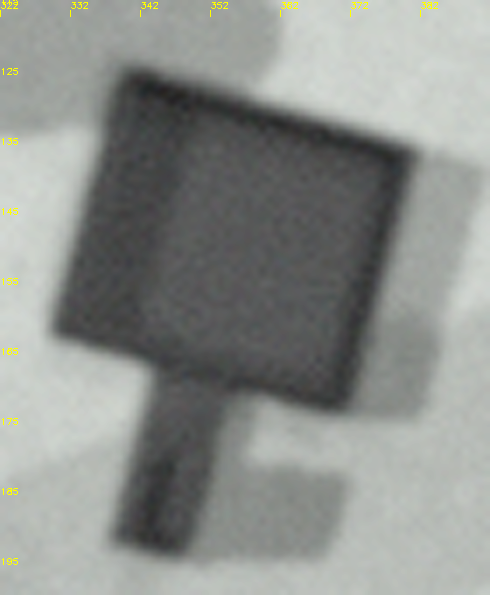

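View pics/ze.png

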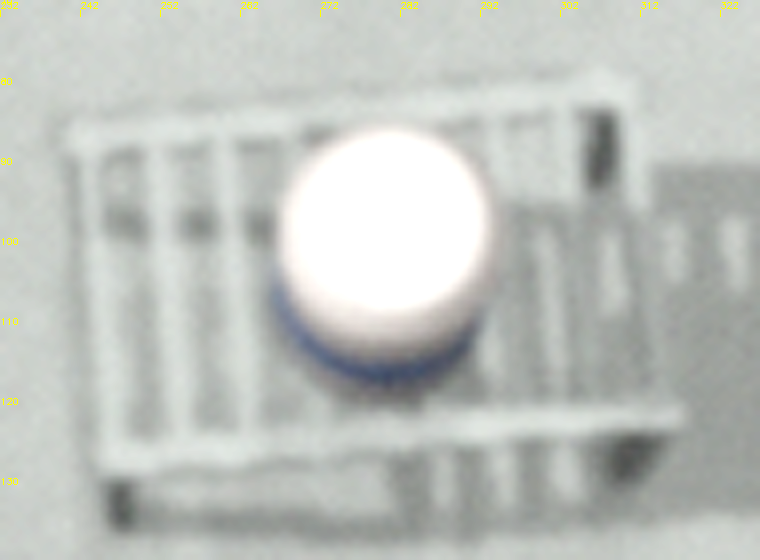

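```bash
cat > fit.py <<'E'
from h import *
from scipy.optimize import least_squares
rk=[("scene",130,-105,10,141.1,261.7),("scene",130,105,10,215.9,292.6),("scene",0,105,10,239.7,254),("scene",0,-105,10,169.7,225),
("top",130,105,10,240.5,86),("top",130,-105,10,310.7,79.4),("top",0,105,10,244.2,126.2),("top",0,-105,10,317.6,121)]
tr=[("scene",60,-65,-10,157.1,179.8),("scene",180,-65,-10,124.8,201.3),("scene",60,65,-10,181.9,203.8),("scene",60,65,-42,183.75,210),("scene",180,65,-42,150.4,232.6),("scene",0,0,20,184.4,174.7),
("top",180,65,-10,339.4,124.7),("top",180,-65,-10,381,136.7),("top",60,-65,-10,371.3,173.9),("top",60,65,-10,329.9,162.4),("top",0,0,20,344.1,187.1)]
def dist(n,uv,k):
    f,cx,cy,_,_=cam(n); d=uv-[cx,cy]; return uv+d*k*((d/f)**2).sum(1)[:,None]
def res(p,k,pts,z,d=0):
    c,s=np.cos(p[2]),np.sin(p[2]); out=[]
    for n,x,y,h,u,v in pts:
        x,y=x/1e3,y/1e3
        P=[[p[0]+c*x-s*y,p[1]+s*x+c*y,z+h/1e3]]
        out.append(dist(n,proj(n,P),k[0 if n=="scene" else 1])[0]-[u,v])
    return np.concatenate(out)
if __name__=="__main__":
  for usek in(0,1):
    F=lambda q:np.r_[res(q[:3],usek*q[6:],rk,.085),res(q[3:6],usek*q[6:],tr,.042)]
    r=least_squares(F,[.65,-.05,0,.5,-.24,0,0,0],loss='soft_l1')
    print(r.x.round(4),np.degrees(r.x[[2,5]])); print(r.fun.reshape(-1,2).round(1).tolist() if 0 else F(r.x).reshape(-1,2).round(1).tolist())
  for n in("scene","top"):
    for p,z,pts in((slice(0,3),.085,rk),(slice(3,6),.042,tr)):
      F=lambda q:res(q,[0,0],[t for t in pts if t[0]==n],z)
      q=least_squares(F,r.x[p],loss='soft_l1'); print(n,q.x.round(4),np.abs(q.fun).max().round(1))
E
python3 fit.py
```

```text
Traceback (most recent call last):
  File "fit.py", line 19, in <module>
    r=least_squares(F,[.65,-.05,0,.5,-.24,0,0,0],loss='soft_l1')
  File "fit.py", line 18, in <lambda>
    F=lambda q:np.r_[res(q[:3],usek*q[6:],rk,.085),res(q[3:6],usek*q[6:],tr,.042)]
                                                   ~~~^^^^^^^^^^^^^^^^^^^^^^^^^^^
  File "fit.py", line 14, in res
    out.append(dist(n,proj(n,P),k[0 if n=="scene" else 1])[0]-[u,v])
               ~~~~^^^^^^^^^^^^^^^^^^^^^^^^^^^^^^^^^^^^^^^
  File "fit.py", line 8, in dist
    f,cx,cy,_,_=cam(n); d=uv-[cx,cy]; return uv+d*k*((d/f)**2).sum(1)[:,None]
                ~~~^^^
  File "h.py", line 5, in cam
    c=imaging.calibration(n); R=Ro.from_euler('xyz',c['rotation'],degrees=True).as_matrix()
ValueError: time passes only in moves, steps and waits
```

```bash
sed -i 's/^def cam/import functools\n@functools.cache\ndef cam/' h.py; python3 fit.py; python3 -c "
from station import arm; print(arm.read_clock())"
```

```text
[ 0.6712 -0.0512  0.0963  0.4999 -0.2454 -0.2998  0.      0.    ] [  5.5180165 -17.1764768]
[[-0.6, 0.1], [-1.2, 2.5], [0.1, -2.3], [-0.7, -2.3], [-1.9, -0.1], [0.3, -1.4], [-0.6, 4.0], [-1.1, 1.1], [0.8, -1.6], [-0.9, -2.2], [0.9, -0.7], [0.7, -0.3], [-0.0, -0.2], [0.5, -1.2], [0.2, -1.0], [-0.1, -1.1], [-0.6, -0.5], [-0.9, -1.0], [2.9, -1.4]]
[ 0.6738 -0.0517  0.0951  0.5011 -0.2473 -0.3026 -0.1416 -0.1006] [  5.4474119  -17.33537113]
[[0.1, -0.1], [-1.7, 2.4], [-0.6, -1.7], [-0.9, -1.9], [-1.5, -0.2], [-0.2, -1.0], [-0.4, 3.2], [-1.3, 0.7], [0.9, -1.5], [0.0, -2.3], [0.4, -0.7], [0.1, -0.4], [0.1, -0.6], [0.1, -1.0], [0.3, -0.9], [-1.0, -0.7], [-1.1, -0.7], [-0.5, -1.4], [3.1, -1.8]]
scene [ 0.6715 -0.0491  0.0969] 3.0
scene [ 0.5033 -0.2455 -0.2844] 1.5
top [ 0.673  -0.0534  0.0891] 3.1
top [ 0.4968 -0.2452 -0.3011] 2.9
0.1
```

```bash
cat > ov.py <<'E'
from fit import *
def pts(p,z,L):
    c,s=np.cos(p[2]),np.sin(p[2]); L=np.array(L)/1e3
    return np.c_[p[0]+c*L[:,0]-s*L[:,1],p[1]+s*L[:,0]+c*L[:,1],z+L[:,2]]
def box(x0,x1,y0,y1,z): return [[x0,y0,z],[x1,y0,z],[x1,y1,z],[x0,y1,z]]
def overlay(n,im,rp,tp,k,x0,y0,w,h,s,fn):
    o=cv2.convertScaleAbs(cv2.resize(im[y0:y0+h,x0:x0+w],None,fx=s,fy=s,interpolation=cv2.INTER_CUBIC),alpha=1.2)
    def ln(P,col):
        q=((dist(n,proj(n,P),k)-[x0,y0]+.5)*s*16).astype(int); cv2.polylines(o,[q],True,col,1,cv2.LINE_AA,4)
    ln(pts(rp,.085,box(0,130,-105,105,10)),(0,0,255)); ln(pts(rp,.085,box(0,130,-105,105,0)),(0,160,255))
    for x in(0,118):
        for y in(-105,93): ln(pts(rp,.085,box(x,x+12,y,y+12,-85)),(255,0,255))
    ln(pts(tp,.042,box(60,180,-65,65,-10)),(0,255,0)); ln(pts(tp,.042,box(60,180,-65,65,-42)),(255,255,0))
    ln(pts(tp,.042,box(-20,20,-8,8,20)),(0,255,255)); ln(pts(tp,.042,box(-20,20,-8,8,-28)),(0,255,255))
    cv2.imwrite(fn,o)
if __name__=="__main__":
    rp=[.6722,-.0513,.0957];tp=[.500,-.2456,-.300]
    overlay("scene",cv2.imread("pics/scene0.png"),rp,tp,0,115,165,133,150,4,"pics/o1.png")
    overlay("top",cv2.imread("pics/top0.png"),rp,tp,0,230,70,160,130,5,"pics/o2.png")
E
python3 ov.py
```

```text
(no output)
```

View pics/o1.png

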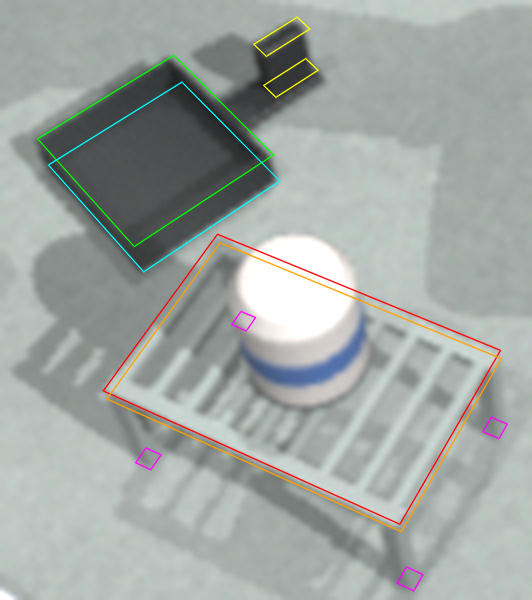

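View pics/o2.png

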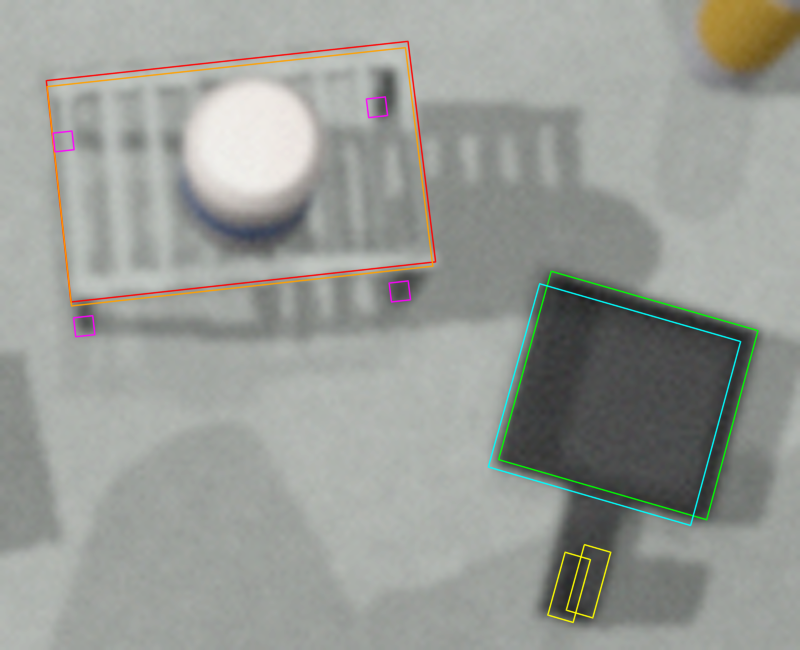

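```bash
python3 - <<'E'
from h import *
tp=[.500,-.2456,-.300]
x,y=rackpt(tp,-.006); o=ori(tp[2])
arm.movep([x,y,.2],o)
arm.move_l([x,y,.10])
for n in("scene","top"): cv2.imwrite(f"pics/{n}1.png",imaging.camera(n))
print(arm.read_tcp_pos(),arm.read_force(),arm.read_clock(),arm.read_gripper_width())
im=cv2.imread("pics/scene1.png")[100:300,90:290]; cv2.imwrite("pics/s1c.png",cv2.resize(im,None,fx=3,fy=3))
E
```

```text
[ 0.49504633 -0.24406717  0.10113198] [0.25350917 0.11174949 0.63380022] 2.9583 0.08531931409446597
```

View pics/s1c.png

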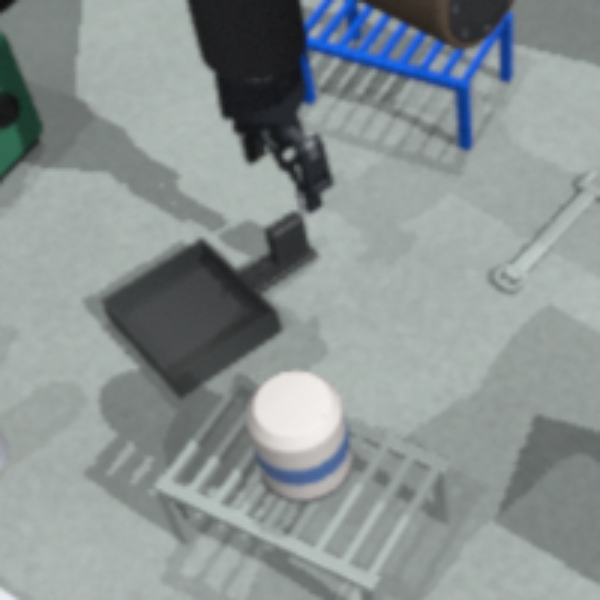

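View pics/top1.png

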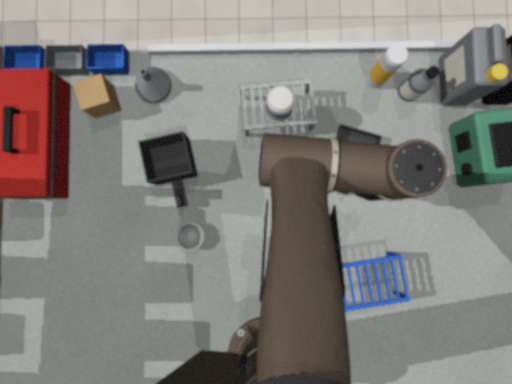

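```bash
python3 - <<'E'
from h import *
p=arm.read_tcp_pos(); t=-.3; d=np.array([-np.sin(t),np.cos(t),0])
print(proj("scene",[p,p+.045*d+[0,0,.013],p-.045*d+[0,0,.013]]), proj("scene",[[.5,-.2456,.062]]))
im=cv2.imread("pics/scene1.png")[120:220,140:230]; cv2.imwrite("pics/s1d.png",cv2.resize(im,None,fx=6,fy=6,interpolation=cv2.INTER_CUBIC))
E
```

```text
[[184.35647823 163.79278867]
 [192.95382224 169.27233808]
 [174.75421028 152.51760775]] [[184.86125778 173.53237902]]
```

View pics/s1d.png

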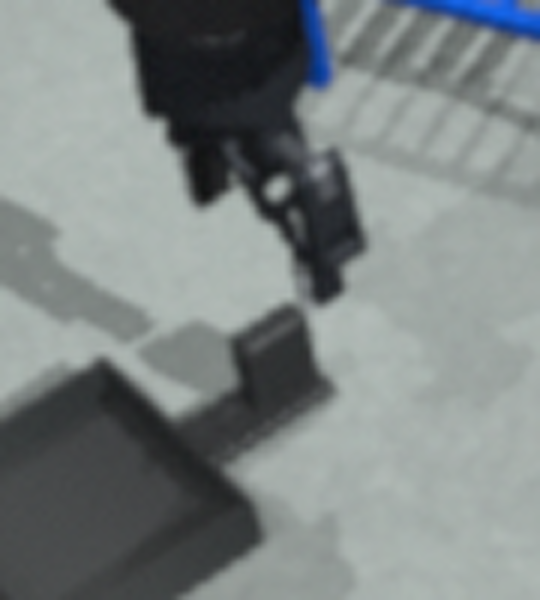

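```bash
python3 - <<'E'
from h import *
tp=[.500,-.2456,-.300]; x,y=rackpt(tp,-.006)
print(arm.move_l([x,y,.026],max_speed=.1,max_force=8), arm.read_tcp_pos())
arm.close_gripper()
print(arm.read_gripper_width(),arm.read_force(),arm.read_tcp_pos(),arm.read_clock())
print(arm.move_l([.445,-.21,.026],ori(-.1),max_speed=.08,max_force=25)); print(arm.read_force(),arm.read_tcp_pos())
rp=[.6725,-.0513,.0957]; x,y=rackpt(rp,-.205-.006)
print(arm.move_l([x,y,.026],ori(rp[2]),max_speed=.08,max_force=25)); print(arm.read_force(),arm.read_tcp_pos(),arm.read_gripper_width(),arm.read_clock())
for n in("scene","top"): cv2.imwrite(f"pics/{n}2.png",imaging.camera(n))
from ov import overlay
overlay("scene",cv2.imread("pics/scene2.png"),rp,rackpt(rp,-.205)+[rp[2]],0,115,130,150,150,4,"pics/o3.png")
overlay("top",cv2.imread("pics/top2.png"),rp,rackpt(rp,-.205)+[rp[2]],0,220,70,140,120,5,"pics/o4.png")
E
```

```text
False [ 0.49470891 -0.2439152   0.02645458]
0.015130539518561715 [-1.0653658  -0.03089891  3.39511657] [ 0.49431531 -0.24393261  0.02622243] 4.4833
False
[-4.66384151  4.52633669 10.19878329] [ 0.44402119 -0.20960742  0.02611016]
False
[-1.01787213 -1.08655833  6.32607456] [ 0.46237913 -0.07077973  0.02606115] 0.015439675948834974 7.275
```

View pics/o3.png

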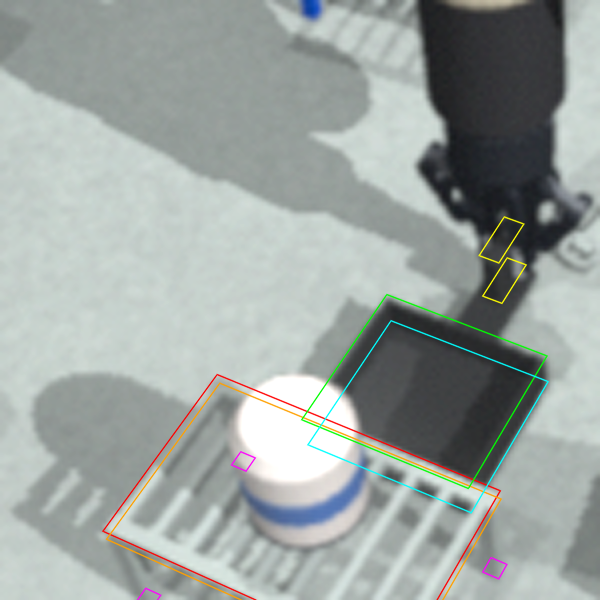

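View pics/o4.png

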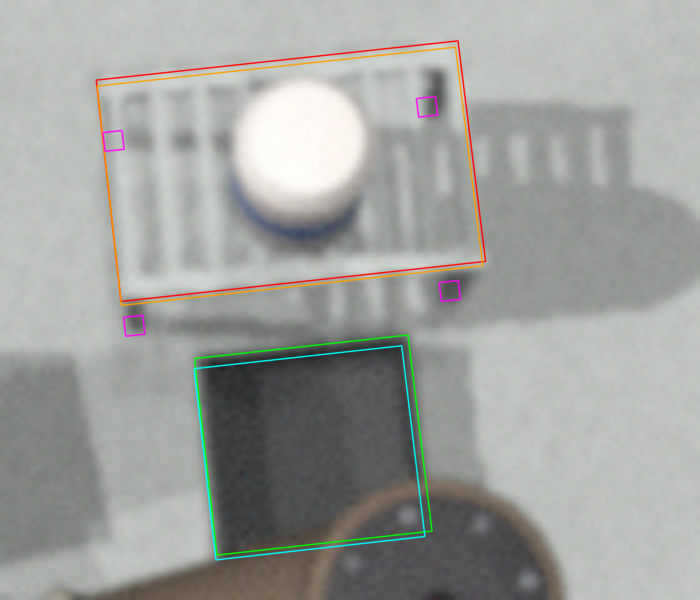

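```bash
python3 - <<'E'
from h import *
rp=[.6725,-.0513,.0957]
for gx in(-.19,-.15,-.11,-.06):
    x,y=rackpt(rp,gx-.006,-.002)
    h=arm.move_l([x,y,.026],max_speed=.05,max_force=6); print(gx,h,arm.read_force(),arm.read_tcp_pos())
    if h: break
print(arm.read_clock())
for n in("scene","top"): cv2.imwrite(f"pics/{n}3.png",imaging.camera(n))
from ov import overlay
overlay("scene",cv2.imread("pics/scene3.png"),rp,rackpt(rp,gx,-.002)+[rp[2]],0,115,130,150,190,3,"pics/o5.png")
overlay("top",cv2.imread("pics/top3.png"),rp,rackpt(rp,gx,-.002)+[rp[2]],0,220,70,140,120,5,"pics/o6.png")
E
```

```text
-0.19 True [ 0.16426379 -0.31182857  4.76880841] [ 0.46459963 -0.07123672  0.02609065]
7.5833
```

View pics/o5.png

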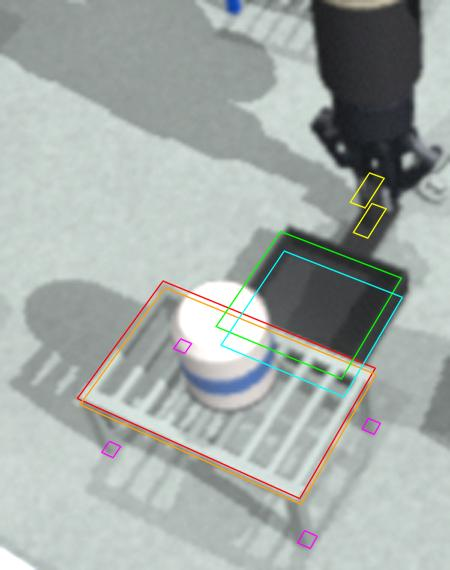

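View pics/o6.png

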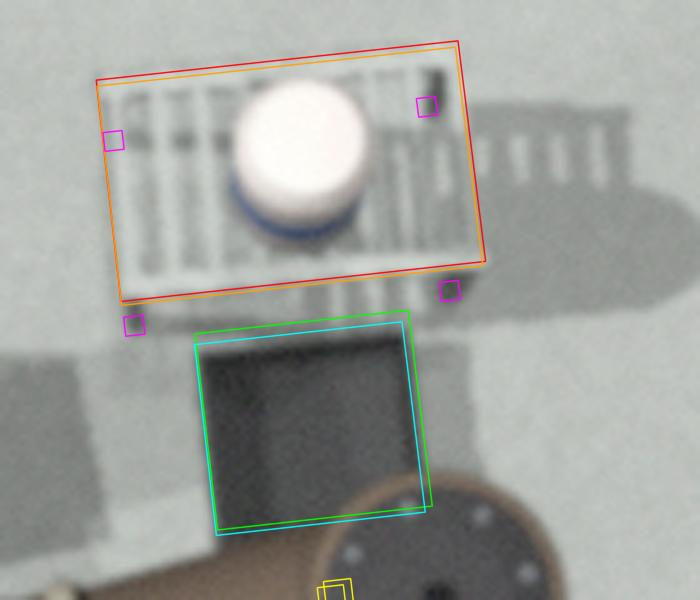

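```bash
python3 - <<'E'
from h import *
rp=[.6725,-.0513,.0957]
for gx in(-.19,-.17,-.15,-.12,-.09,-.06):
    x,y=rackpt(rp,gx-.006,-.002)
    h=arm.move_l([x,y,.026],max_speed=.04,max_force=15); print(gx,h,arm.read_force(),arm.read_tcp_pos())
    if h: break
print(arm.read_clock(),arm.read_gripper_width())
for n in("scene","top"): cv2.imwrite(f"pics/{n}3.png",imaging.camera(n))
from ov import overlay
overlay("scene",cv2.imread("pics/scene3.png"),rp,rackpt(rp,gx,-.002)+[rp[2]],0,115,130,150,190,3,"pics/o5.png")
overlay("top",cv2.imread("pics/top3.png"),rp,rackpt(rp,gx,-.002)+[rp[2]],0,220,70,140,120,5,"pics/o6.png")
E
```

```text
-0.19 True [ 0.49725909 -1.97012065  5.58177642] [ 0.46700483 -0.07180848  0.02607923]
7.925 0.01533475659146943
```

View pics/o5.png

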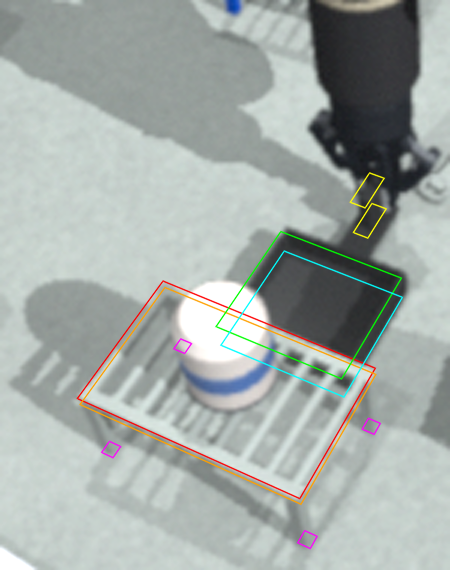

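View pics/o6.png

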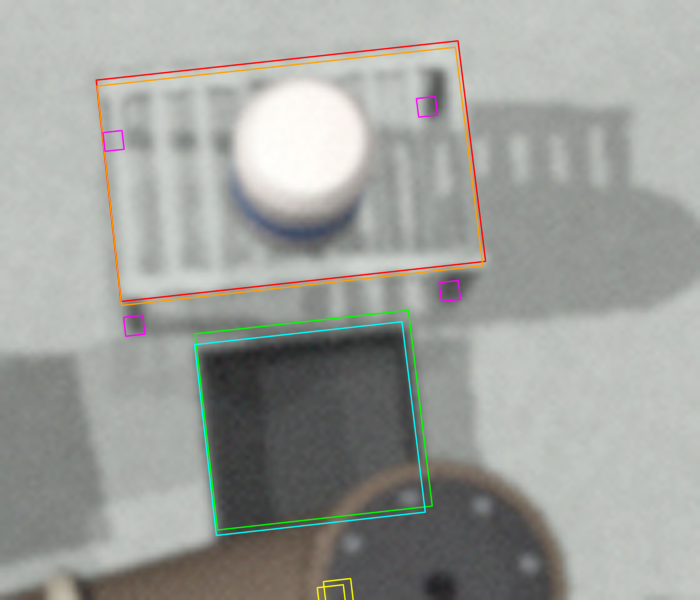

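```bash
python3 - <<'E'
from h import *
print(arm.read_force(),arm.read_ft_torque())
p=arm.read_tcp_pos()
for dz in(.001,.002,.003):
    arm.move_l([p[0],p[1],.026+dz],max_speed=.02); print(arm.read_force(),arm.read_ft_torque(),arm.read_tcp_pos())
print(arm.read_clock())
E
```

```text
[ 1.17248353 -1.20163252  4.06578235] [-0.29597328 -0.66553222  0.02695976]
[ 0.53008325 -0.24651465 -1.36330392] [ 0.1512144  -0.11647549  0.05787015] [ 0.46625349 -0.07160662  0.02654538]
[ 0.49387263  0.25287569 -2.43775944] [ 0.01140413  0.33792811 -0.0136236 ] [ 0.46615314 -0.07189846  0.02760804]
[ 0.33589667  0.1612284  -3.75354793] [ 0.0270993   0.33460507 -0.00574013] [ 0.46693012 -0.07182427  0.02896948]
8.775
```

```bash
python3 - <<'E'
from h import *
rp=[.6725,-.0513,.0957]
p=arm.read_tcp_pos()
for gx in(-.19,-.16,-.13,-.10,-.08,-.06):
    x,y=rackpt(rp,gx-.006,-.002)
    h=arm.move_l([x,y,.0275],max_speed=.035,max_force=10); print(gx,h,arm.read_force().round(2),arm.read_tcp_pos().round(4))
    if h: break
print(arm.read_clock(),arm.read_gripper_width())
for n in("scene","top"): cv2.imwrite(f"pics/{n}4.png",imaging.camera(n))
from ov import overlay
overlay("scene",cv2.imread("pics/scene4.png"),rp,rackpt(rp,gx,-.002)+[rp[2]],0,115,130,150,190,3,"pics/o7.png")
overlay("top",cv2.imread("pics/top4.png"),rp,rackpt(rp,gx,-.002)+[rp[2]],0,220,70,140,120,5,"pics/o8.png")
E
```

```text
-0.19 False [-0.84 -0.41 -3.37] [ 0.4777 -0.0721  0.0273]
-0.16 False [-0.1  -0.17 -4.03] [ 0.5071 -0.0692  0.0274]
-0.13 False [ 0.   -0.   -2.62] [ 0.537  -0.0663  0.0274]
-0.1 False [-0.17  0.19 -3.19] [ 0.5669 -0.0635  0.0274]
-0.08 False [ 0.67 -0.14 -3.07] [ 0.5868 -0.0615  0.0273]
-0.06 False [-0.28 -0.49 -3.13] [ 0.6068 -0.0596  0.0273]
13.7 0.015228278324293354
```

View pics/o7.png

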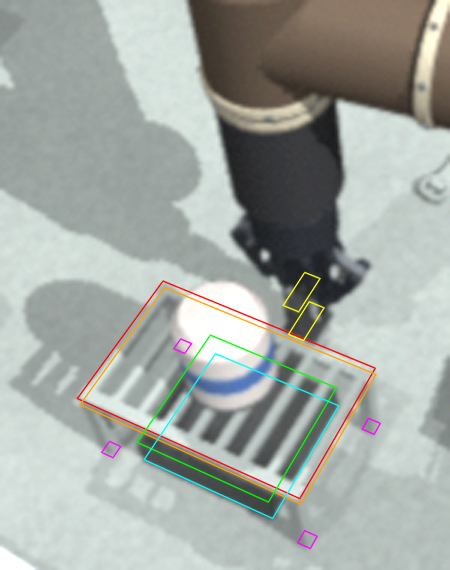

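View pics/o8.png

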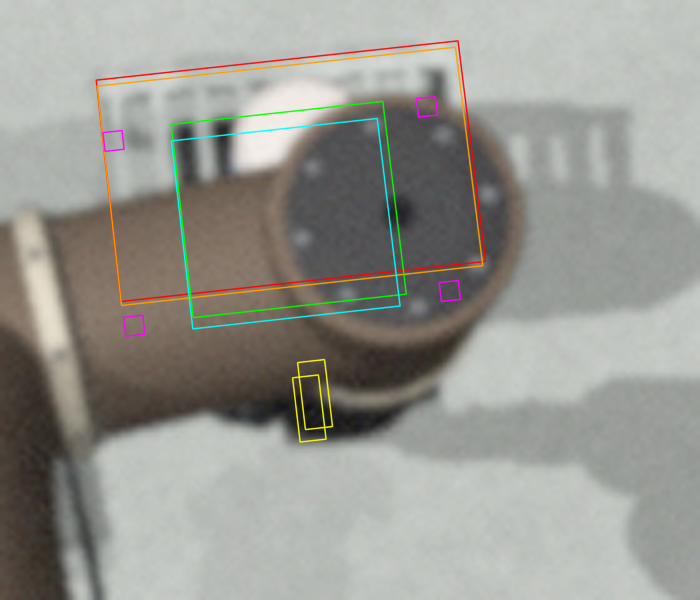

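```bash
python3 - <<'E'
from h import *
rp=[.6725,-.0513,.0957]
x,y=rackpt(rp,-.066,-.002)
arm.move_l([x,y,.0262],max_speed=.02); print(arm.read_force().round(2))
arm.release(); arm.wait(.2)
print(arm.move_l([x,y,.13],max_speed=.08,max_force=15))
x2,y2=rackpt(rp,-.25,-.002)
arm.move_l([x2,y2,.2],max_speed=.15)
arm.movep([.3,-.45,.25],ori(-.9))
print(arm.read_clock(),arm.read_tcp_pos(),arm.read_force())
for n in("scene","top"): cv2.imwrite(f"pics/{n}5.png",imaging.camera(n))
from ov import overlay
t=rackpt(rp,-.06,-.002)+[rp[2]]
overlay("scene",cv2.imread("pics/scene5.png"),rp,t,0,115,165,133,150,4,"pics/o9.png")
overlay("top",cv2.imread("pics/top5.png"),rp,t,0,220,70,140,120,5,"pics/o10.png")
E
```

```text
[-0.98 -0.5  -1.58]
False
19.3083 [ 0.30048504 -0.44945977  0.24974933] [-0.28515053 -0.31006882  0.12258869]
```

View pics/o9.png

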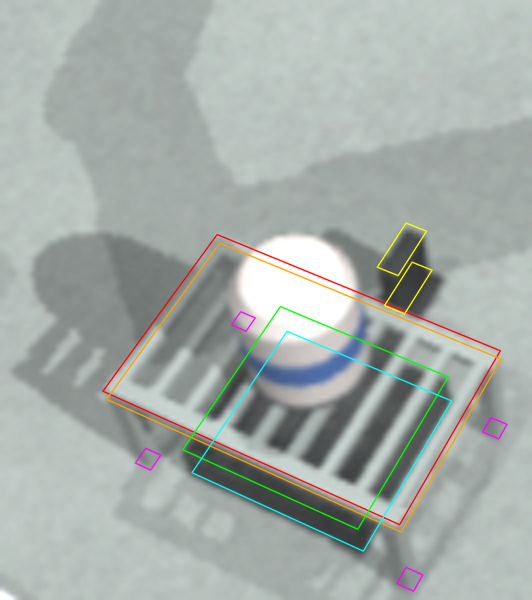

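View pics/o10.png

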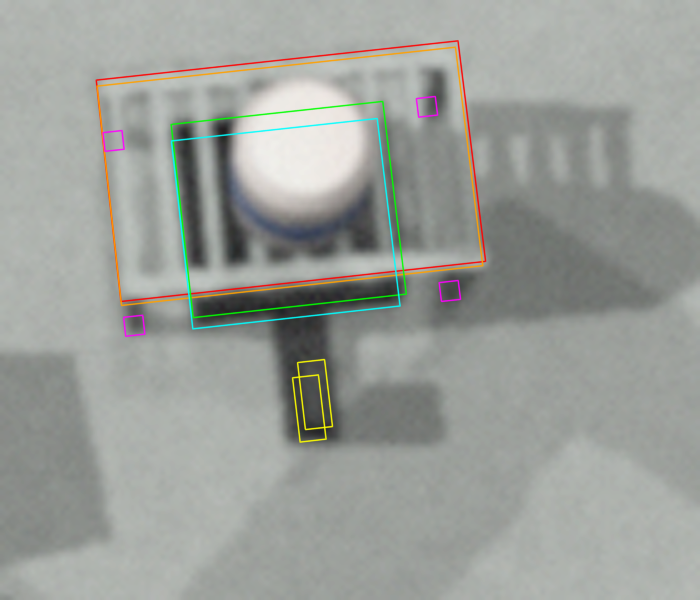

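View pics/top5.png

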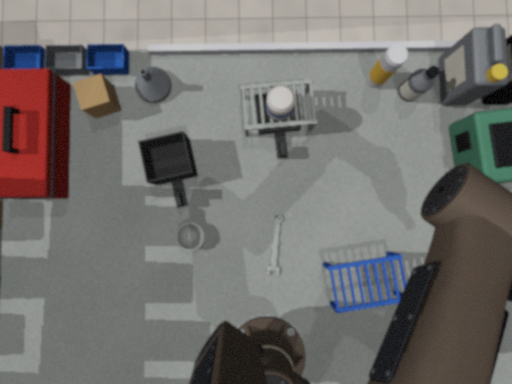

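```bash
python3 - <<'E'
from h import *
a=cv2.imread("pics/top0.png").astype(int);b=cv2.imread("pics/top5.png").astype(int)
for s in((slice(125,210),slice(135,200)),(slice(84,100),slice(262,298))): print(abs(a[s]-b[s]).mean().round(2))
arm.hand_in(); print(arm.read_clock())
E
```

```text
3.2
5.7
the job is handed in; nothing more can be done
the job is handed in; nothing more can be done
```

The shallow tray is under the rack and the job is handed in; the clock read about 19.3 s just before that. I don't know the verdict, because `hand_in` doesn't report one.

**What I did:** The shallow tray stood on the robot's right. I gripped its fin, drew it clear, squared it to the rack and led it in between the legs. I then set it down, released it and moved the arm away.

**Final checks:**
- **Tray position:** I aimed for the grip at x = −60 mm and y = −2 mm in the rack's frame. In both pictures the tray fits that to within about 5 mm and looks square to the rack. I expect about 5 mm of error in where I placed the rack itself.
- **Contact with the rack:** During the slide in, sideways force at the wrist, read at the end of each step, stayed below about 1 N, so there was no sign of a strike. I did not measure the contact force between tray and rack directly.
- **Pan and filter:** Both look unmoved. Before and after pictures differ by about 3 grey levels on average at the pan and 6 at the filter. I put that down to image noise and changed shadows, and did not measure their positions again.

**What didn't go as planned:**
- **Early stops:** Two tries at the slide stopped after about 2 mm, at force limits of 6 N and 15 N, with the tray still well short of the rack. It seemed to be pressing on the bench. I raised the grip by about 1.5 mm so it carried most of the tray's weight, and the slide then went smoothly.
- **Rack size:** In the scene picture the rack deck looked a few mm smaller on its left side than the given size. I didn't find out why; it is well within the tolerance.

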